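# Slide the locked plate carriage home

### The arm

A 6-joint arm with a two-finger parallel gripper is mounted at the origin on the work surface. World frame = base frame: x ahead of the robot, y to its left, z up, the work surface at z = 0. Lengths are in m, angles in rad, forces in N, time in s.
With the tool pointing down it reaches from about 0.3 to 0.875 m from the base axis. Payload 6.4 kg.
Tool frame: the origin (TCP) lies between the finger pads; the fingertips stand ctrl.tip_extent ahead of it and the grasp point (between the pads) is the TCP (ctrl.tip_extent is the distance from the TCP to the fingertips, in m); z points along the fingers, y is the line along which they close (so a half turn about z gives the same grasp; the last joint's range is limited). The gripper opens to 85 mm and grips with 20 to 120 N. Pads are 22 mm wide; open, the fingers measure 114 mm over their backs; the gripper's body (76 mm by 85 mm) begins 54 mm behind the grasp point. The pads swing forward as they close: fully open they stand 13 mm farther back than shut.
Start: joints at [-1.494, 0.181, 1.607, -0, 1.354, -0.206], TCP at [0.16, -0.552, 0.25] pointing down, gripper open.
Joint ranges: [-2.99, 2.99], [-0.89, 2.07], [0.3, 2.58], [-1.14, 4.28], [0, 2.63], [-3.12, 3.12]. Speed limits (rad/s): [2.57, 2.57, 3.01, 3.14, 3.14, 3.14].

### API

Orientations are given as a unit quaternion [w, x, y, z].
In Python, from bench import ctrl gives the robot as it stands.
- The arm moves only by the tool send_rows, never from a script. Its arguments are lists of equal length, an entry for each row: "dr": the turn, a rotation vector about the tool's x, y, z in units of 6 degrees (1.0 is 6 degrees), a list of three; "xyz": the shift along the tool's x, y, z in cm, a list of three; "jaw": the opening in per cent of the stroke, from 0 (shut) to 100 (fully open). In form: {"dr": [[wx, wy, wz], ...], "xyz": [[dx, dy, dz], ...], "jaw": [jaw, ...]}. A call has exactly 8 rows; each row is the pose to reach, as a shift and turn from the pose commanded when the call began, along the tool's axes at that moment; what a row does not reach only later rows make up. A row lasts 1/8 s, in which the tool goes at most 62.5 mm and 10.7 degrees, less where a joint would pass 70% of its speed; a pose out of reach is approached as far as the arm can. A call with a gripper value outside its range is refused whole. The fingers move at their own pace and stop on an object; the grip force is fixed at half the most. Time passes only in rows, so rows that repeat a pose let the fingers close, or fill a call up. It gives the time, the measured TCP pose, the force, the opening and the grip force at its end, in the units of the state.
- ctrl.get_obs(): the state, without advancing time (a new reading comes with each control period).
- ctrl.camera(name): name is "scene" or "top" or "wrist"; returns the picture (420x560x3 uint8, red, green, blue); there is no depth.
- ctrl.calibration(name): a dict with "camera_matrix" (3x3 intrinsics, pixels), "world_from_camera" (4x4, takes a point from camera to world coordinates). Camera axes: x right, y up, looking along -z (the intrinsics and any distortion apply to the point x, -y, -z); pixel columns grow to the right and rows downward; lengths in m; the calibration is good to about 2 mm. A picture is of the moment at which its call begins: read the wrist's pose just before it. calibration takes no time and is no camera call; for the wrist camera it gives the pose at the moment of the call.
- ctrl.hand_in(): hands the job in; it is judged then, once.
The state is a dict: "time_s": time; "q": joint angles; "dq": joint speeds; "joint_efforts": joint torques, N m; "eef_pos": TCP position; "eef_rot": TCP orientation; "wrist_force": force on the tool from outside, world axes, zero at the start; "torque": the same for the moment, N m; "opening": opening from 0.0 (shut) to 1.0 (fully open); "grasp_force": force on a finger pad.
Only numpy, scipy, OpenCV 4.12 (cv2) and the standard library are available. Lean on these libraries where they do the work, as an engineer would, in place of code of your own. Each camera call takes 0.05 s, during which the arm holds its last target. There are 200 camera calls.

### The job

Load the plate into the extractor: press the black release button on the outer end of the plate carriage down with a fingertip and, keeping it down all the way without letting it up on the way, push the carriage along its rail until it meets its end stop inside the white head. Then let go so that the button springs up and locks, and move clear. Grasp and lift nothing: the plate stays seated in its nest and the other things stay where they are.

Things in the scene. Friction and masses are not known exactly. Their poses are not given: they have to be found in the camera images.
- loader: Bench extractor with loading rail, fixed: grey base 150 mm wide, 480 long, steel rails, at one end a white head (230 wide, 195 long, 260 high) with a tunnel. Origin on the bench under the middle of the button's path; +y = the way the carriage slides in (towards the head, which begins at y = 165 mm), x across the rail, z up.
- release_top (a point): Centre of the top face of the release button (moves with it), 54 mm above the bench when up. The button is a ribbed black flat cap, 56 mm across the rail, 36 mm along it, at the carriage's outer end (away from the head), flush between two aluminium cheeks, open at the outer end. It goes straight down 8 mm.
- push_face (a point): Middle of the upright face of the carriage's white block, 20 mm from the button's centre towards the head; the face looks away from the head. Block 110 mm wide, 80 mm long, from 40 to 78 mm above the bench. A fingertip that holds the button down pushes against this face.
- release (a joint): Depth of the button, m: 0 up (locked), 0.008 fully down. Spring: 2.5 N at the top, 6.5 N fully down. A tongue under it stands between the teeth of a rack (pitch 20 mm) and holds the carriage; it clears them from 0.005 down and drops into the nearest gap when the button is let up.
- carriage (a joint): Position of the carriage along the rail in m, growing towards the head: 0 at the outer stop, 0.127 at the end stop inside the head. It starts locked between 0.002 and 0.008 (about 3 mm of play in the lock) and slides with about 2 N of friction when released.
- home (a point): Fixed point on the loader: where the centre of the button's top (button up) lies when the carriage is against its end stop.
- nest (a point): Point on the carriage at the middle of the nest's floor (168 mm from the button's centre towards the head, 40 mm above the bench), axes as the loader's: the rimmed nest that carries the plate.
- plate: White 24-well plate, 86 mm across the rail, 127 mm along it, 42 mm high, standing loose in the carriage's nest (rim 12 mm high). Origin at the centre of its underside.
- spare_plate: Loose spare white 24-well plate, 86 x 127 x 42 mm, standing on the bench beside the rail (a bystander). Origin at its underside.
- tip_box: Loose box of pipette tips, 84 x 122 x 62 mm (a bystander). Origin at its underside.
- tube_rack: Loose tube rack with small tubes, 60 x 110 x 48 mm (a bystander). Origin at its underside.
- reagent: Loose amber reagent bottle, 62 mm across, 135 mm high (a bystander). Origin at its underside.
- buffer_jar: Loose small white jar, 48 mm across, 70 mm high (a bystander). Origin at its underside.
- pipette: Loose pipette lying flat, about 245 x 36 x 22 mm, beyond the loading end of the rail (a bystander). Origin at its underside.
- trough: Loose empty clear reagent trough, 60 x 110 x 35 mm (a bystander). Origin at its underside.

How it is judged:
On the way, in this order (a step that is already met when the one before it is completed fails the run):
1. the button is pressed down while the carriage is still at the loading end (value of joint release above 0.005 m and value of joint carriage below 0.03 m), for 0.05 s.
2. the carriage reaches its end stop with the button still held down (value of joint carriage above 0.124 m and value of joint release above 0.004 m), for 0.05 s.
At the end, for the whole second after the job is handed in: The carriage stands within 3.5 mm of its end stop, the button is up again (within 1.5 mm), the plate is seated in the nest and at rest (value of joint carriage above 0.1235 m and value of joint release below 0.0015 m and velocity of joint carriage below 0.01 m/s and z of plate in the frame of nest below 0.008 m and angle between plate's own z axis and vertical below 0.1 rad and horizontal distance between plate and nest below 0.008 m and linear speed of plate below 0.02 m/s); the robot touches nothing.
It fails at once if the button is let up while the carriage is part-way (value of joint release below 0.0025 m and value of joint carriage between 0.02 and 0.112 m).
It fails at once if the plate is lifted or tipped out of its nest (z of plate in the frame of nest above 0.01 m or angle between plate's own z axis and vertical above 0.15 rad).
It fails at once if a bystander is moved, lifted or knocked over (more than 30 mm) (distance of any of spare_plate, tip_box, tube_rack, reagent, buffer_jar, pipette, trough from where it was at the start of the episode above 0.03 m).
It also fails if it takes over 32 s, if anything falls off the work surface, if the arm or the gripper's body presses on something with over 40 N, if the wrist force passes 120 N, or if a joint passes its speed limit or range.

## Working session

There is one attempt and no reset: what is moved stays moved. The work goes in short steps, Python scripts to look and compute and a tool call to move; the robot and the scene stay as the last step left them, time stands still between calls to the robot, and variables do not carry over. Pictures are saved under pics/ and viewed, at most 10 in all, crops included, and the job is handed in when it is done.

Besides the shell and the picture viewer there is one more tool, called after "Request:" as name(argument=value, ...) on one line, values as JSON. send_rows: Moves the arm, as the interface text tells. Its arguments: {"type":"object","properties":{"dr":{"type":"array","items":{"type":"array","items":{"type":"number"}}},"xyz":{"type":"array","items":{"type":"array","items":{"type":"number"}}},"jaw":{"type":"array","items":{"type":"number"}}},"required":["dr","xyz","jaw"]}

```bash
mkdir -p pics; python3 - <<'E'
from bench import ctrl
import cv2
o=ctrl.get_obs();print(o['time_s'],o['eef_pos'],o['eef_rot'],o['opening'],ctrl.tip_extent)
for n in('top','scene'):
    cv2.imwrite(f'pics/{n}0.png',ctrl.camera(n)[:,:,::-1]);c=ctrl.calibration(n);print(c)
E
```

```text
0.0 [ 0.1604253  -0.55163041  0.24938248] [-8.78348173e-04  9.90021753e-01  1.40911862e-01  5.79627572e-05] 0.9936076169857067 0.019
{'camera_matrix': array([[467.036892  ,   0.        , 282.10435714],
       [  0.        , 467.036892  , 210.68733018],
       [  0.        ,   0.        ,   1.        ]]), 'world_from_camera': array([[-0.02946965,  0.98811864, -0.15084129,  0.39613346],
       [-0.99923805, -0.03298604, -0.02086253, -0.03308202],
       [-0.02559031,  0.15011155,  0.98833783,  1.02484466],
       [ 0.        ,  0.        ,  0.        ,  1.        ]])}
{'camera_matrix': array([[426.29797469,   0.        , 282.58427127],
       [  0.        , 426.29797469, 209.34646461],
       [  0.        ,   0.        ,   1.        ]]), 'world_from_camera': array([[-0.23875464, -0.65095236,  0.72059507,  1.30726356],
       [ 0.97090661, -0.14599851,  0.189802  ,  0.15288306],
       [-0.01834625,  0.74494662,  0.66687176,  0.7434705 ],
       [ 0.        ,  0.        ,  0.        ,  1.        ]])}
```

View pics/top0.png

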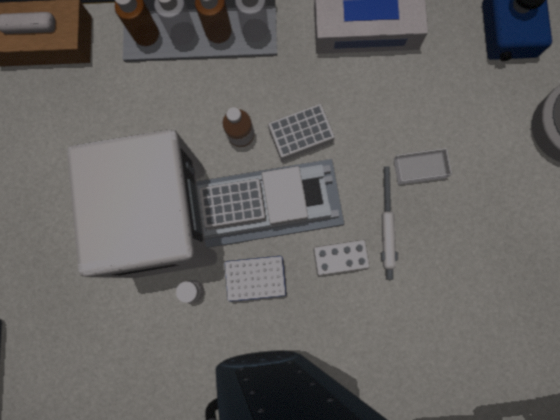

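View pics/scene0.png

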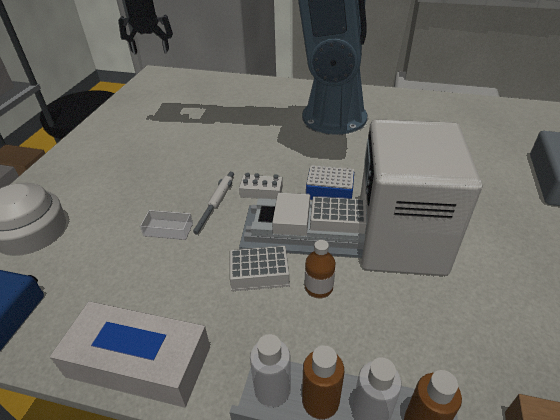

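The top view shows the rail running towards +y (image left): the button is near (313,191), the white block at (285,195) and the head at (135,200). I'll zoom in for the corners.

```bash
python3 - <<'E'
import cv2
i=cv2.imread('pics/top0.png')[150:250,250:350]
cv2.imwrite('pics/crop1.png',cv2.resize(i,(600,600),interpolation=cv2.INTER_CUBIC))
E
```

```text
(no output)
```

View pics/crop1.png

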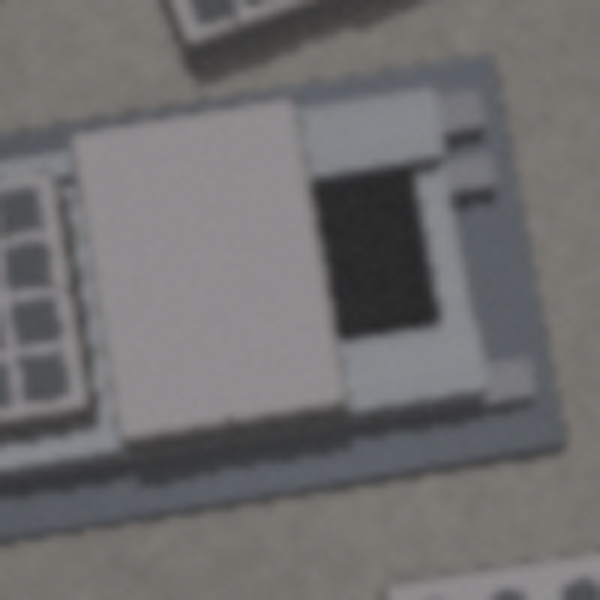

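The crop shows the block's top corners at (75,133),(297,98),(345,405),(122,440). The button's corners are at (315,182),(413,170),(438,322),(340,337), in crop pixels at 6x.

```bash
cat > h.py <<'E'
import numpy as np
def ray(c,uv,z):
    K=c['camera_matrix'];T=c['world_from_camera']
    u,v=uv;d=np.array([(u-K[0,2])/K[0,0],-(v-K[1,2])/K[1,1],-1.]);d=T[:3,:3]@d
    return T[:3,3]+d*(z-T[2,3])/d[2]
E
python3 - <<'E'
from bench import ctrl
from h import *
from scipy.spatial.transform import Rotation as R
c=ctrl.calibration('top')
f=lambda P,z:np.array([ray(c,(250+(x+.5)/6-.5,150+(y+.5)/6-.5),z)for x,y in P])
b=f([(75,133),(297,98),(345,405),(122,440)],.078)
k=f([(315,182),(413,170),(438,322),(340,337)],.054)
for n,q in(('block',b),('btn',k)):
    a=q[0]+q[3]-q[1]-q[2];w=q[0]+q[1]-q[2]-q[3]
    print(n,q.mean(0),np.linalg.norm(a)/2,np.linalg.norm(w)/2,np.degrees(np.arctan2(a[1],a[0])),np.degrees(np.arctan2(w[1],w[0])))
print(b,k)
o=ctrl.get_obs();q=o['eef_rot'];print(R.from_quat(np.r_[q[1:],q[0]]).as_matrix().round(3),o['eef_pos'])
E
```

```text
block [ 0.574855   -0.01906089  0.078     ] 0.07740505526370978 0.10858579057854963 97.12725864677097 6.913973180242839
btn [ 0.58283221 -0.07762103  0.054     ] 0.03482307259351371 0.055668710896283995 96.0052356151035 6.842478536882325
[[ 0.62391125  0.02612258  0.078     ]
 [ 0.6335949  -0.05117292  0.078     ]
 [ 0.52571902 -0.06375581  0.078     ]
 [ 0.51619482  0.01256258  0.078     ]] [[ 0.6089099  -0.05692473  0.054     ]
 [ 0.61202672 -0.09168495  0.054     ]
 [ 0.55728086 -0.09818908  0.054     ]
 [ 0.55311135 -0.06368536  0.054     ]]
[[ 0.96   0.279 -0.   ]
 [ 0.279 -0.96   0.002]
 [ 0.    -0.002 -1.   ]] [ 0.160426   -0.55169295  0.24948197]
```

Request:
send_rows(dr=[[0, 0, -1.7], [0, 0, -3.4], [0, 0, -5.0], [0, 0, -6.7], [0, 0, -8.4], [0, 0, -10.1], [0, 0, -11.8], [0, 0, -13.45]], xyz=[[5, -3.2, 0], [10, -6.3, 0], [15, -9.5, 0], [20, -12.6, 0], [25, -15.8, 0], [30, -19, 0], [35, -22.1, 0], [40, -25.3, 0]], jaw=[0, 0, 0, 0, 0, 0, 0, 0])

```text
time_s: 1.1
eef_pos: [0.4749, -0.1959, 0.2501]
eef_rot: [-0.0, 0.661, 0.75, -0.0]
wrist_force: [-0.2, -0.4, 0.8]
opening: -0.001
grasp_force: 0.0
```

Request:
send_rows(dr=[[0, 0, 0], [0, 0, 0], [0, 0, 0], [0, 0, 0], [0, 0, 0], [0, 0, 0], [0, 0, 0], [0, 0, 0]], xyz=[[3, 3, 2], [6, 6, 5], [9, 9, 8], [10.8, 12.2, 11], [10.8, 12.2, 12], [10.8, 12.2, 12], [10.8, 12.2, 12], [10.8, 12.2, 12]], jaw=[0, 0, 0, 0, 0, 0, 0, 0])

```text
time_s: 2.1
eef_pos: [0.5824, -0.0767, 0.1317]
eef_rot: [0.001, 0.664, 0.748, 0.0]
wrist_force: [0.6, -0.1, 0.1]
opening: -0.003
grasp_force: 0.0
```

```bash
python3 - <<'E'
from bench import ctrl
import cv2,numpy as np
o=ctrl.get_obs();print(o['eef_pos'])
t=ctrl.camera('top')[130:270,230:370];s=ctrl.camera('scene')[150:290,220:360];w=ctrl.camera('wrist')
f=lambda i:cv2.resize(i,(400,400),interpolation=cv2.INTER_CUBIC)
cv2.imwrite('pics/a.png',np.hstack([f(t),f(s)])[:,:,::-1]);cv2.imwrite('pics/w.png',w[:,:,::-1])
E
```

```text
[ 0.58243972 -0.07668844  0.13167942]
```

View pics/a.png

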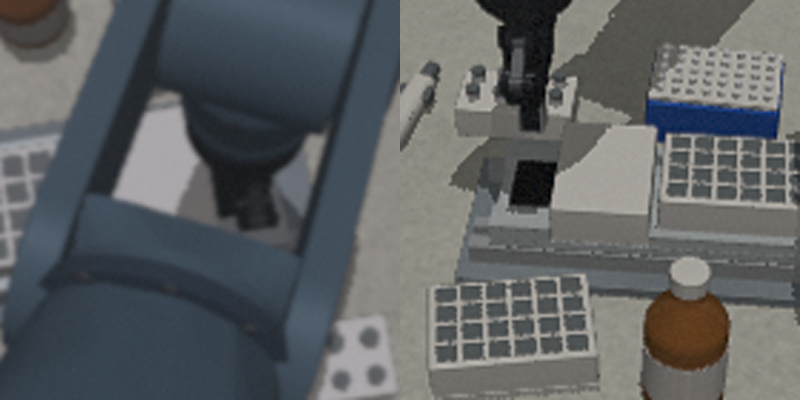

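View pics/w.png

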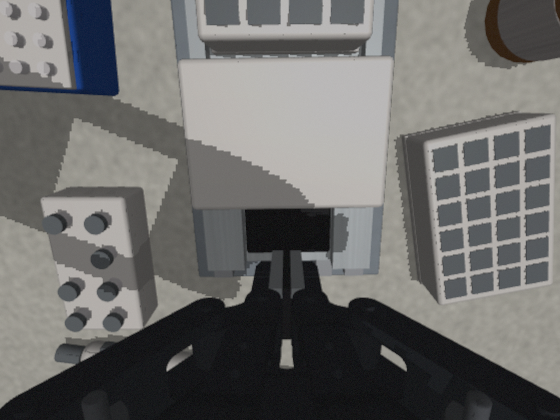

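The views show the closed fingers square to the rail and centred over the button. The block's outer edge is at row 207 in the wrist view, clear of the fingers, so I'll descend.

Request:
send_rows(dr=[[0, 0, 0], [0, 0, 0], [0, 0, 0], [0, 0, 0], [0, 0, 0], [0, 0, 0], [0, 0, 0], [0, 0, 0]], xyz=[[0, 0, 2], [0, 0, 4], [0, 0, 5], [0, 0, 5.3], [0, 0, 5.4], [0, 0, 5.5], [0, 0, 5.5], [0, 0, 5.5]], jaw=[0, 0, 0, 0, 0, 0, 0, 0])

```text
time_s: 3.25
eef_pos: [0.5823, -0.0758, 0.0757]
eef_rot: [0.0, 0.663, 0.748, 0.0]
wrist_force: [0.1, -0.0, 0.4]
opening: -0.001
grasp_force: 0.0
```

Request:
send_rows(dr=[[0, 0, 0], [0, 0, 0], [0, 0, 0], [0, 0, 0], [0, 0, 0], [0, 0, 0], [0, 0, 0], [0, 0, 0]], xyz=[[0, 0, 0.1], [0, 0, 0.2], [0, 0, 0.3], [0, 0, 0.4], [0, 0, 0.5], [0, 0, 0.6], [0, 0, 0.6], [0, 0, 0.6]], jaw=[0, 0, 0, 0, 0, 0, 0, 0])

```text
time_s: 4.25
eef_pos: [0.5821, -0.0757, 0.0694]
eef_rot: [0.0, 0.663, 0.748, -0.0]
wrist_force: [-1.4, 0.5, 3.8]
opening: 0.003
grasp_force: 2.0
```

Request:
send_rows(dr=[[0, 0, 0], [0, 0, 0], [0, 0, 0], [0, 0, 0], [0, 0, 0], [0, 0, 0], [0, 0, 0], [0, 0, 0]], xyz=[[0, 0, 0.1], [0, 0, 0.2], [0, 0, 0.3], [0, 0, 0.4], [0, 0, 0.45], [0, 0, 0.45], [0, 0, 0.45], [0, 0, 0.45]], jaw=[0, 0, 0, 0, 0, 0, 0, 0])

```text
time_s: 5.25
eef_pos: [0.5822, -0.0757, 0.0651]
eef_rot: [0.0, 0.663, 0.748, 0.0]
wrist_force: [-2.8, 0.6, 6.5]
opening: 0.0
grasp_force: 3.3
```

```bash
python3 - <<'E'
from bench import ctrl
for i in range(5):
    ctrl.camera('wrist');o=ctrl.get_obs();print(o['eef_pos'].round(4),o['wrist_force'].round(1))
E
```

```text
[ 0.5822 -0.0757  0.0651] [-1.7  0.9  7.7]
[ 0.5822 -0.0757  0.0651] [-2.7  1.3  6.2]
[ 0.5822 -0.0757  0.065 ] [-2.3  1.1  6. ]
[ 0.5822 -0.0757  0.0651] [-2.7  1.2  6.6]
[ 0.5822 -0.0757  0.065 ] [-3.5  0.5  6.6]
```

The force is about 6.6 N, so the button is essentially fully down. Next I push along the rail.

Request:
send_rows(dr=[[0, 0, 0], [0, 0, 0], [0, 0, 0], [0, 0, 0], [0, 0, 0], [0, 0, 0], [0, 0, 0], [0, 0, 0]], xyz=[[0.2, 0, 0.03], [0.6, 0, 0.03], [1.1, 0, 0.03], [1.7, 0, 0.03], [2.3, 0, 0.03], [2.9, 0, 0.03], [3.5, 0, 0.03], [4, 0, 0.03]], jaw=[0, 0, 0, 0, 0, 0, 0, 0])

```text
time_s: 6.5
eef_pos: [0.577, -0.0367, 0.065]
eef_rot: [0.0, 0.663, 0.748, -0.001]
wrist_force: [-5.9, -3.1, 10.1]
opening: 0.002
grasp_force: 4.8
```

Request:
send_rows(dr=[[0, 0, 0], [0, 0, 0], [0, 0, 0], [0, 0, 0], [0, 0, 0], [0, 0, 0], [0, 0, 0], [0, 0, 0]], xyz=[[0.5, 0, 0], [1.1, -0.02, 0], [1.7, -0.04, 0], [2.3, -0.06, 0], [2.9, -0.06, 0], [3.5, -0.06, 0], [4.1, -0.06, 0], [4.5, -0.06, 0]], jaw=[0, 0, 0, 0, 0, 0, 0, 0])

```text
time_s: 7.5
eef_pos: [0.571, 0.0081, 0.065]
eef_rot: [0.0, 0.663, 0.749, -0.001]
wrist_force: [-5.6, -2.9, 10.5]
opening: -0.001
grasp_force: 5.1
```

Request:
send_rows(dr=[[0, 0, 0], [0, 0, 0], [0, 0, 0], [0, 0, 0], [0, 0, 0], [0, 0, 0], [0, 0, 0], [0, 0, 0]], xyz=[[0.5, 0, 0], [1.1, 0, 0], [1.7, 0, 0], [2.2, 0, 0], [2.7, 0, 0], [3.0, 0, 0], [3.3, 0, 0], [3.5, 0, 0]], jaw=[0, 0, 0, 0, 0, 0, 0, 0])

```text
time_s: 8.5
eef_pos: [0.5664, 0.0428, 0.065]
eef_rot: [-0.0, 0.663, 0.749, -0.001]
wrist_force: [-7.8, -2.7, 12.0]
opening: -0.0
grasp_force: 6.0
```

Request:
send_rows(dr=[[0, 0, 0], [0, 0, 0], [0, 0, 0], [0, 0, 0], [0, 0, 0], [0, 0, 0], [0, 0, 0], [0, 0, 0]], xyz=[[0.1, 0, 0], [0.2, 0, 0], [0.3, 0, 0], [0.4, 0, 0], [0.5, 0, 0], [0.6, 0, 0], [0.7, 0, 0], [0.7, 0, 0]], jaw=[0, 0, 0, 0, 0, 0, 0, 0])

```text
time_s: 9.5
eef_pos: [0.5669, 0.0492, 0.065]
eef_rot: [0.001, 0.663, 0.748, -0.0]
wrist_force: [-1.8, -4.0, 7.1]
opening: 0.002
grasp_force: 3.3
```

Request:
send_rows(dr=[[0, 0, 0], [0, 0, 0], [0, 0, 0], [0, 0, 0], [0, 0, 0], [0, 0, 0], [0, 0, 0], [0, 0, 0]], xyz=[[0.1, 0, 0], [0.2, 0, 0], [0.3, 0, 0], [0.4, 0, 0], [0.5, 0, 0], [0.5, 0, 0], [0.5, 0, 0], [0.5, 0, 0]], jaw=[0, 0, 0, 0, 0, 0, 0, 0])

```text
time_s: 10.5
eef_pos: [0.5671, 0.0537, 0.0653]
eef_rot: [0.002, 0.663, 0.748, 0.0]
wrist_force: [0.7, -6.4, 6.2]
opening: -0.001
grasp_force: 4.3
```

Request:
send_rows(dr=[[0, 0, 0], [0, 0, 0], [0, 0, 0], [0, 0, 0], [0, 0, 0], [0, 0, 0], [0, 0, 0], [0, 0, 0]], xyz=[[0.1, 0, 0], [0.2, 0, 0.02], [0.3, 0, 0.03], [0.3, 0, 0.03], [0.3, 0, 0.03], [0.3, 0, 0.03], [0.3, 0, 0.03], [0.3, 0, 0.03]], jaw=[0, 0, 0, 0, 0, 0, 0, 0])

```text
time_s: 11.5
eef_pos: [0.5671, 0.0538, 0.0653]
eef_rot: [0.003, 0.663, 0.748, -0.001]
wrist_force: [-1.3, -18.6, 6.5]
opening: -0.002
grasp_force: 11.0
```

```bash
python3 - <<'E'
from bench import ctrl
import cv2,numpy as np
o=ctrl.get_obs();print(o['eef_pos'],o['wrist_force'])
c=ctrl.calibration('wrist');print(c);w=ctrl.camera('wrist')
cv2.imwrite('pics/w2.png',w[:,:,::-1])
E
```

```text
[0.56710321 0.05380063 0.06533483] [ -1.3132192  -18.57128669   6.53226139]
{'camera_matrix': array([[326.67686854,   0.        , 286.18675065],
       [  0.        , 326.67686854, 206.88720726],
       [  0.        ,   0.        ,   1.        ]]), 'world_from_camera': array([[ 0.99267624, -0.11481311, -0.03757433,  0.55791721],
       [ 0.12078744,  0.94862376,  0.29244376,  0.12664855],
       [ 0.00206752, -0.29484048,  0.95554425,  0.18928037],
       [ 0.        ,  0.        ,  0.        ,  1.        ]])}
```

View pics/w2.png

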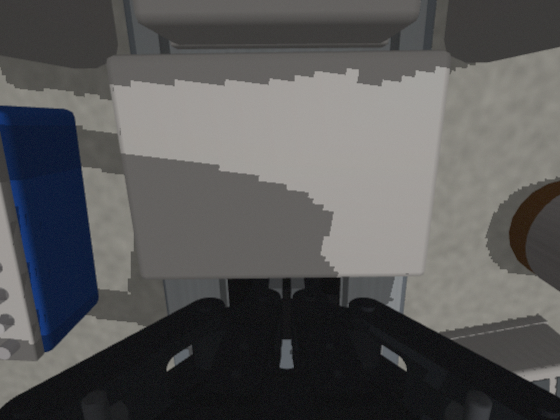

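The head's front edge appears at the top of the wrist view, and the tip is against the block face. The carriage doesn't move under 18.6 N, so it is at the end stop, and the travel agrees. I'll ease the push and then lift straight up.

Request:
send_rows(dr=[[0, 0, 0], [0, 0, 0], [0, 0, 0], [0, 0, 0], [0, 0, 0], [0, 0, 0], [0, 0, 0], [0, 0, 0]], xyz=[[-0.1, 0, 0], [-0.2, 0, 0], [-0.2, 0, 0], [-0.2, 0, -0.3], [-0.2, 0, -0.7], [-0.2, 0, -1.2], [-0.2, 0, -1.7], [-0.2, 0, -2.0]], jaw=[0, 0, 0, 0, 0, 0, 0, 0])

```text
time_s: 12.55
eef_pos: [0.5657, 0.0536, 0.083]
eef_rot: [0.001, 0.663, 0.748, -0.001]
wrist_force: [2.5, -11.1, -7.0]
opening: 0.002
grasp_force: 5.4
```

Request:
send_rows(dr=[[0, 0, 0], [0, 0, 0], [0, 0, 0], [0, 0, 0], [0, 0, 0], [0, 0, 0], [0, 0, 0], [0, 0, 0]], xyz=[[-0.5, 0, -0.5], [-1.5, 0, -1.5], [-3, 0, -3], [-5, 0, -6], [-8, 0, -9], [-11, 0, -12], [-13, 0, -14], [-13, 0, -14]], jaw=[0, 0, 0, 0, 0, 0, 0, 0])

```text
time_s: 13.55
eef_pos: [0.5826, -0.0751, 0.2273]
eef_rot: [0.003, 0.664, 0.748, 0.001]
wrist_force: [0.5, 0.7, -0.7]
opening: 0.001
grasp_force: 0.0
```

```bash
python3 - <<'E'
from bench import ctrl
import cv2,numpy as np
o=ctrl.get_obs();print(o['time_s'],o['eef_pos'],o['wrist_force'])
c=ctrl.calibration('wrist');print(c);s=ctrl.camera('scene')[140:290,220:400];w=ctrl.camera('wrist')
cv2.imwrite('pics/b.png',np.hstack([cv2.resize(w,(400,300)),cv2.resize(s,(360,300))])[:,:,::-1])
E
```

```text
13.55 [ 0.58260494 -0.07509416  0.22725996] [ 0.48802699  0.69319384 -0.69542367]
{'camera_matrix': array([[326.67686854,   0.        , 286.18675065],
       [  0.        , 326.67686854, 206.88720726],
       [  0.        ,   0.        ,   1.        ]]), 'world_from_camera': array([[ 0.99296626, -0.11186652, -0.03877998,  0.57333377],
       [ 0.11830676,  0.95030328,  0.28797081, -0.00280469],
       [ 0.00463845, -0.29053323,  0.95685366,  0.35151229],
       [ 0.        ,  0.        ,  0.        ,  1.        ]])}
```

View pics/b.png

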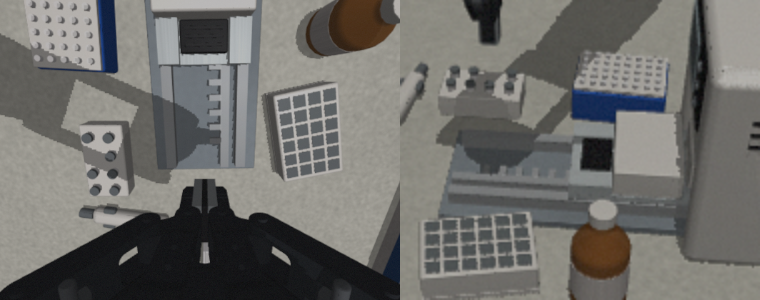

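The carriage is in the head, the button is up flush with the cheeks, the bystanders are untouched, and the arm is clear.

```bash
python3 -c "
from bench import ctrl
print(ctrl.hand_in())"
```

```text
the job is handed in; nothing more can be done
None
```

The carriage was pushed to its end stop with the button held down, the button then sprang up, the arm moved clear, and the job was handed in at about 13.6 s; the hand-in call did not report the verdict.

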